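Third hand: hold the service plug pressed in its receptacle

ROBOT

A 6-joint arm with a two-finger parallel gripper is mounted at the origin on the work surface; the furniture and walls round the work are solid. World frame = base frame: x ahead of the robot, y to its left, z up, the work surface at z = 0. Lengths are in m, angles in rad, forces in N, time in s.
With the tool pointing down it reaches from about 0.3 to 0.775 m from the base axis. Payload 14.6 kg.
Tool frame: the origin (TCP) lies at the very end of the fingers, on their centre line; the grasp point (between the pads) lies 19 mm behind it; z points along the fingers, y is the line along which they close (so a half turn about z gives the same grasp; the last joint's range is limited). The gripper opens to 94 mm and grips with 3 to 60 N. Pads are 16 mm wide; open, the fingers measure 119 mm over their backs; the gripper's body (75 mm by 177 mm) begins 78 mm behind the grasp point.
Start: joints at [-1.207, 0.3, 1.521, -0, 1.321, -0.067], TCP at [0.23, -0.5, 0.205] pointing down, gripper open.
Joint ranges: [-3.03, 3.03], [-0.79, 2.21], [0.23, 2.52], [-1.04, 4.18], [0, 3.07], [-2.55, 2.55]. Speed limits (rad/s): [2.22, 2.22, 2.57, 3.14, 3.14, 3.14].

INTERFACE

Orientations are given as [roll, pitch, yaw] about the fixed x, y, z axes, in that order (R = Rz(yaw) Ry(pitch) Rx(roll)).
In Python, from station import ctrl, cams gives the robot as it stands. The module is installed in compiled form; this text tells all that it offers.
- The arm moves only by the tool arm_command, never from a script. Its argument "plan" is a list that holds one entry, the list of rows, each a list of 7 numbers: the shift along the tool's x, y, z in fractions of the full range, 1 being 0.25 m, then the turn, a rotation vector about the tool's x, y, z in parts of the range, where 1.0 means 2 rad, then the closure, from -1 (fully open) to 1 (shut). A call has 1 to 12 rows; each row is the pose to reach, as a shift and turn from the pose commanded when the call began, along the tool's axes at that moment; what a row does not reach only later rows make up. A row lasts 1/10 s, in which the tool goes at most 50 mm and 8.59 degrees, less where a joint would pass 70% of its speed; a pose out of reach is approached as far as the arm can. A shift or turn number past 1, either way, is cut back to 1. A call with a gripper value outside its range is refused whole. The fingers move at their own pace and stop on an object; "squeeze" is the grip in N (left out, the last holds). Time passes only in rows, so rows that repeat a pose let the fingers close. It gives the time, the measured TCP pose, the force, the opening and the grip force at its end, in the units of the state.
- ctrl.get_obs(): the state, without advancing time (a new reading comes with each control period).
- cams.camera(name): name is "scene" or "top"; returns (picture, depth): 480x640x3 uint8, blue, green, red; 480x640 float32, m along the optical axis (not along the pixel's ray), 0 where there is no reading.
- cams.camera_info(name): a dict with "fx", "fy", "cx", "cy" (pixels), "dist_coeffs" ([k1, k2, p1, p2, k3] as OpenCV has them; the pictures are not rectified), "world_to_cam" (4x4, takes a point from world to camera coordinates). Camera axes: x right, y down, z forward; pixel columns grow to the right and rows downward; lengths in m; the calibration is good to about 2 mm. A picture is of the moment at which its call begins. camera_info takes no time and is no camera call.
- ctrl.hand_in(): hands the job in; it is judged then, once.
The state is a dict: "time_s": time; "qpos": joint angles; "joint_vel": joint speeds; "tau": joint torques, N m; "ee_pos": TCP position; "eef_rot": TCP orientation; "force": force on the tool from outside, world axes, zero at the start; "moment": the same for the moment, N m; "grip_width": finger opening in m; "grip_force": force on a finger pad.
Only numpy, scipy, OpenCV 4.12 (cv2) and the standard library are available. Lean on these libraries where they do the work, as an engineer would, in place of code of your own. Each camera call takes 0.05 s, during which the arm holds its last target. There are 200 camera calls.

TASK

Refit the rust-orange service disconnect plug: pick it up (the loop handle on top is the place to hold it), lower it upright and square (either way round) into the black receptacle bolted to the pack, and press it down against the sprung contacts until its flange is flush with the receptacle's rim, which takes about 15 N. Be the mechanic's third hand: keep it pressed there steadily for at least 2 seconds so that the two retaining clips could be turned over the flange and screwed down, and finish while still holding and pressing it; do not let go. Go gently, since a knock or a push of more than 35 N on the receptacle bends the contacts, touch the receptacle only with the plug, do not tip the plug over, and leave the contactor, the connector half and the fuse link where they lie.

Things in the scene. Friction and masses are not known exactly. Their poses are not given: they have to be found in the camera images.
- service_plug: loose rust-orange service disconnect plug, 0.2 to 0.36 kg, upright. Origin: centre of underside; z up, x across the loop, y along it. Flange 50 (x) x 62 (y) x 16 mm high; body on it 36 x 48 mm up to 38 mm; on top a loop handle, posts at y = -24 and +24 mm. Fits the receptacle either way round (yaw or yaw + pi)
- plug_handle (a point): centre of the flat crossbar on top of the plug's loop, 67 mm above the plug's underside; axes as the plug. The bar is 20 mm wide in x, 56 mm long in y, from 64 to 70 mm height; open window 26 mm high under it. Take it from above across the 20 mm, fingers closing along the plug's x; a grip of 40 N does not slip
- receptacle: fixed black socket 70 (x) x 82 (y) mm on an aluminium flange 90 x 136 x 6 mm. Origin: centre of underside, on the work surface; z up, x and y as the plug's when seated. Place and yaw vary. At y = -50 and +50 mm stands a steel retaining clip, turned outward, top at 42 mm: leave the clips alone, the mechanic turns them
- receptacle_rim (a point): centre of the receptacle's mouth at rim height, 30 mm above its origin; axes as the receptacle. The pocket is 54 (x) x 66 (y) mm, 2 mm clear all round the plug's flange, with a 4 mm 45 degree lead-in bevel at the rim
- contact_block (a joint): travel (m) of the sprung contact block on the pocket's floor: 0 = free, top 10 mm below the rim; grows as the plug presses it down, hard stop at 0.012. The spring takes 3 N at 0 and 2 N more per mm (plug's weight included): at 0.006 it takes 15 N and the plug's flange top is flush with the rim
- contactor: bystander: loose black contactor, 70 x 60 x 63 mm, with two copper studs on top; origin at the centre of its underside
- connector_half: bystander: small loose black and grey connector half, 34 x 50 x 46 mm, with two pins; origin at the centre of its underside
- fuse_link: bystander: loose ceramic fuse, 30 x 110 x 30 mm, with brass feet, along its y; origin at the centre of its underside
Not all that is in view belongs to the job. What is shaped like the service_plug but blue or yellow is not meant.

How it is judged:
On the way, in this order (a step that is already met when the one before it is completed fails the run):
1. the plug is held by the fingers with its underside more than 45 mm above the work surface (height (world z) of service_plug above 0.045 m and contact force between the fingers and service_plug above 1 N), for 0.1 s.
2. the plug is upright in the receptacle and pressed with 10 to 20 N, steadily for 2 s (value of joint contact_block between 0.0035 and 0.0085 m and velocity of joint contact_block between -0.003 and 0.003 m/s and x of service_plug in the frame of receptacle between -0.0035 and 0.0035 m and y of service_plug in the frame of receptacle between -0.0035 and 0.0035 m and z of service_plug in the frame of receptacle between 0.0105 and 0.0175 m and angle between service_plug's own z axis and vertical below 0.08 rad and angle between the y axis of service_plug and the y axis of receptacle, either way round below 0.12 rad and linear speed of service_plug below 0.01 m/s and contact force between the fingers and service_plug above 5 N and contact force between service_plug and receptacle between 8 and 30 N), for 2 s.
At the end, for the whole second after the job is handed in: The fingers still press the plug (over 5 N): it is in the receptacle within 3.5 mm, upright within 4.5 degrees, square within 7, at rest, and presses the contact block 3.5 to 8.5 mm down (10 to 20 N; flange flush within 2.5 mm); total plug-receptacle force 8 to 30 N (all of step 2); the arm keeps its last pose, push and grip.
It fails at once if the plug is knocked or pushed on the receptacle with more than 35 N (contact force between service_plug and receptacle above 35 N).
It fails at once if the plug is tipped over (angle between service_plug's own z axis and vertical above 0.7 rad).
It fails at once if the fingers press the receptacle or its contacts (contact force between the fingers and receptacle above 3 N).
It fails at once if the contactor, the connector half or the fuse link is shifted by more than 15 mm (distance of any of contactor, connector_half, fuse_link from where it was at the start of the episode above 0.015 m).
It also fails if it takes over 45 s, if anything falls off the work surface, if the arm or the gripper's body presses on something with over 40 N, if the wrist force passes 120 N, or if a joint passes its speed limit or range.

## Working session

There is one attempt and no reset: what is moved stays moved. The work goes in short steps, Python scripts to look and compute and a tool call to move; the robot and the scene stay as the last step left them, time stands still between calls to the robot, and variables do not carry over. Pictures are saved under pics/ and viewed, at most 10 in all, crops included, and the job is handed in when it is done.

Besides the shell and the picture viewer there is one more tool, called as name(argument=value, ...), one argument or row to a line, values as JSON. arm_command: Moves the arm, as the interface text tells. Its arguments: {"type":"object","properties":{"plan":{"type":"array"},"squeeze":{"type":"number"}},"required":["plan"]}

```bash
mkdir -p pics; python3 - <<'E'
from station import ctrl,cams
import cv2,numpy as np
o=ctrl.get_obs();print(o)
for n in("scene","top"):
    p,d=cams.camera(n);cv2.imwrite(f"pics/{n}0.png",p);np.save(f"{n}.npy",d);i=cams.camera_info(n);print(n,i)
E
```

```text
{'time_s': 0.0, 'qpos': array([-1.20662396e+00,  3.00471211e-01,  1.52159950e+00,  4.63738226e-05,
        1.32069130e+00, -6.66104646e-02]), 'joint_vel': array([ 0.00054897, -0.00121187,  0.00031041,  0.00022952, -0.00073936,
       -0.00176926]), 'tau': array([-6.27059180e-04, -5.31805551e+01, -3.52735162e+01,  7.08354707e-02,
        2.44275777e-02, -1.38765149e-04]), 'ee_pos': array([ 0.22957783, -0.4994993 ,  0.20487848]), 'eef_rot': array([-3.14042888e+00, -1.22651562e-04,  4.30771257e-01]), 'force': array([ 0.56171092, -0.14493382, -0.29210335]), 'moment': array([ 0.03345621, -0.00692455, -0.01197305]), 'grip_force': 0.0, 'grip_width': 0.09383393193758101}
scene {'fx': 514.5130379392962, 'fy': 514.5130379392962, 'cx': 315.1960360493761, 'cy': 242.62934027199867, 'dist_coeffs': array([-0.07854621,  0.        ,  0.        ,  0.        ,  0.        ]), 'world_to_cam': array([[ 0.5804013 , -0.8142862 ,  0.00850324, -0.54860677],
       [-0.37181357, -0.27427983, -0.88686259,  0.18611466],
       [ 0.72449223,  0.51157458, -0.46195503,  0.71236353],
       [ 0.        ,  0.        ,  0.        ,  1.        ]])}
top {'fx': 560.054106055267, 'fy': 560.054106055267, 'cx': 318.6213630601677, 'cy': 233.36468102792992, 'dist_coeffs': array([-0.05505414,  0.        ,  0.        ,  0.        ,  0.        ]), 'world_to_cam': array([[-0.01250811, -0.99990134, -0.00639189, -0.27383983],
       [-0.99788771,  0.01288994, -0.06367076,  0.51536693],
       [ 0.06374687,  0.00558198, -0.99795049,  1.12804702],
       [ 0.        ,  0.        ,  0.        ,  1.        ]])}
```

View pics/scene0.png

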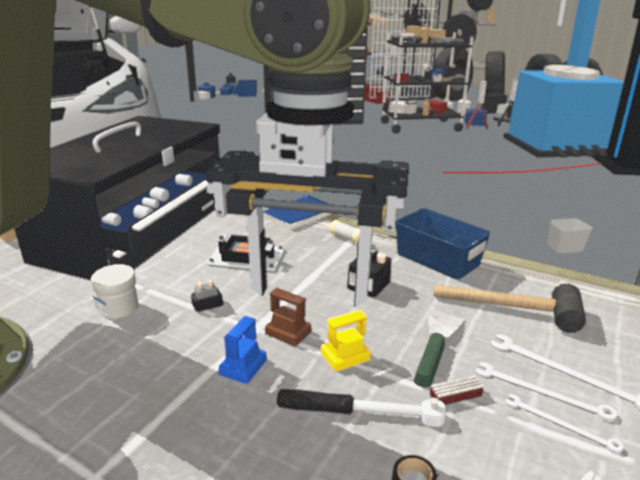

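View pics/top0.png

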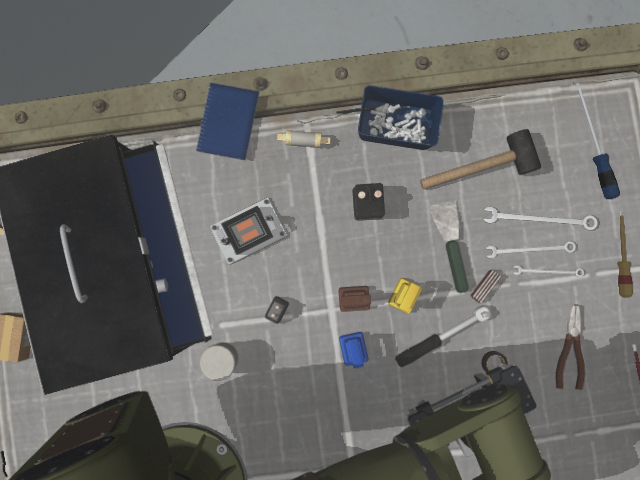

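Top view: rust-orange plug at (355,298), blue (353,349), yellow (405,296). The rust one matches the description; the blue and yellow ones are decoys. The receptacle is at (249,231) with orange contacts, the connector half at (277,309), the contactor at (369,201) and the fuse at (305,138).

```bash
cat > h.py <<'E'
import cv2,numpy as np
from station import ctrl,cams
def K(i): return np.array([[i['fx'],0,i['cx']],[0,i['fy'],i['cy']],[0,0,1]])
def rays(n,uv):
    i=cams.camera_info(n);W=i['world_to_cam']
    p=cv2.undistortPoints(np.float64(uv).reshape(-1,1,2),K(i),i['dist_coeffs']).reshape(-1,2)
    c=np.c_[p,np.ones(len(p))]; return -W[:3,:3].T@W[:3,3], c@W[:3,:3]   # rays with cam-z =1
def plane(n,uv,z):
    o,r=rays(n,uv); return o+r*((z-o[2])/r[:,2])[:,None]
def cloud(n,d,m):
    v,u=np.nonzero(m&(d>0)); o,r=rays(n,np.c_[u,v]); return o+r*d[v,u][:,None],np.c_[u,v]
def rust(p):
    h=cv2.cvtColor(p,cv2.COLOR_BGR2HSV); return (((h[...,0]<12)|(h[...,0]>175))&(h[...,1]>90)&(h[...,2]>30))
E
python3 - <<'E'
from h import *
for n,box in(("scene",(255,280,320,350)),("top",(330,275,380,320))):
    p=cv2.imread(f"pics/{n}0.png");d=np.load(n+".npy");m=np.zeros(d.shape,bool);x0,y0,x1,y1=box
    m[y0:y1,x0:x1]=rust(p)[y0:y1,x0:x1]
    P,uv=cloud(n,d,m);print(n,len(P),np.percentile(P[:,2],[1,10,50,90,99]))
    for a,b in((.058,.08),(.005,.02),(.03,.045)):
        q=P[(P[:,2]>a)&(P[:,2]<b)]
        if len(q)>5: print(a,b,len(q),cv2.minAreaRect(np.float32(q[:,:2]*1000)),q[:,:2].min(0),q[:,:2].max(0),np.median(q[:,2]))
# receptacle top
p=cv2.imread("pics/top0.png");d=np.load("top.npy")
m=np.zeros(d.shape,bool);m[190:270,200:300]=1
P,uv=cloud("top",d,m);
print(np.histogram(P[:,2],bins=np.arange(-.01,.06,.004)))
q=P[(P[:,2]>.024)&(P[:,2]<.036)];print("rim",len(q),cv2.minAreaRect(np.float32(q[:,:2]*1000)))
h=cv2.cvtColor(p,cv2.COLOR_BGR2HSV)
mm=(h[...,2]>150)&(h[...,1]<60)&m
A=cv2.resize(p[190:275,200:300],None,fx=4,fy=4,interpolation=cv2.INTER_CUBIC)
B=cv2.resize(p[270:355,320:420],None,fx=4,fy=4,interpolation=cv2.INTER_CUBIC)
cv2.imwrite("pics/crop.png",np.hstack([A,B]))
E
```

```text
scene 1507 [0.00480087 0.0106414  0.03282647 0.07059322 0.07208243]
0.058 0.08 318 ((376.9844665527344, -353.1395568847656), (17.737382888793945, 53.69122314453125), 3.4171831607818604) [ 0.36666987 -0.37984225] [ 0.38661713 -0.32666185] 0.07052194597436154
0.005 0.02 496 ((366.3987731933594, -361.2867431640625), (39.76662826538086, 68.66841888427734), 38.851173400878906) [ 0.3519627  -0.38322253] [ 0.40168649 -0.32568972] 0.014747112604715007
0.03 0.045 392 ((376.7701110839844, -353.7464904785156), (29.030298233032227, 50.094600677490234), 2.983812093734741) [ 0.36132625 -0.37908129] [ 0.39141702 -0.32885448] 0.038015533573975996
top 24 [0.01089384 0.01334603 0.0169312  0.01863436 0.03944744]
0.005 0.02 22 ((379.6791687011719, -347.3977355957031), (50.830528259277344, 40.505069732666016), 89.22207641601562) [ 0.35916706 -0.3730847 ] [ 0.39975205 -0.32198582] 0.016627993936112584
(array([  36, 1207, 3251, 1146,  574,  102,  126,  553,  256,  315,  231,
        114,   43,   23,    2,    0,    0]), array([-0.01 , -0.006, -0.002,  0.002,  0.006,  0.01 ,  0.014,  0.018,
        0.022,  0.026,  0.03 ,  0.034,  0.038,  0.042,  0.046,  0.05 ,
        0.054,  0.058]))
rim 686 ((520.3234252929688, -133.5828857421875), (70.79023742675781, 113.86141967773438), 25.759462356567383)
```

View pics/crop.png

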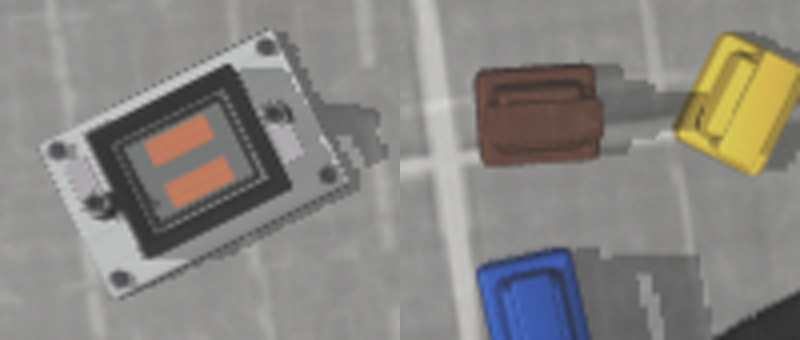

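The crop confirms it: the rust-coloured plug is at crop (540,115), with the yellow and blue ones beside it. The receptacle is at left, with a black rim and clips on its long axis. Next I refine both poses.

```bash
cat > rec.py <<'E'
from h import *
def receptacle(p,d):
    h=cv2.cvtColor(p,cv2.COLOR_BGR2HSV).astype(int)
    x0,y0,x1,y1=200,190,300,275
    # outer flange outline 90x136 at z .006, by rectangle from hull of bright+black pixels
    S=8;g=cv2.resize(p[y0:y1,x0:x1],None,fx=S,fy=S,interpolation=cv2.INTER_CUBIC)
    V=g.max(2);hs=cv2.cvtColor(g,cv2.COLOR_BGR2HSV)
    up=lambda c:(c.reshape(-1,2)+.5)/S-.5+[x0,y0]
    blk=np.uint8(V<75)*255
    cs,hi=cv2.findContours(blk,cv2.RETR_CCOMP,cv2.CHAIN_APPROX_NONE)
    k=max((i for i in range(len(cs)) if hi[0][i][3]<0),key=lambda i:cv2.contourArea(cs[i]))
    def rep(name,c,z):
        w=plane("top",up(c),z)[:,:2]*1000; r=cv2.minAreaRect(np.float32(w)); print(name,np.round(r[0],1),np.round(r[1],1),round(r[2],1))
    rep("black outer",cs[k],.03)
    ho=[i for i in range(len(cs)) if hi[0][i][3]==k]
    if ho: rep("hole",cs[max(ho,key=lambda i:cv2.contourArea(cs[i]))],.028)
    org=np.uint8((hs[...,0]<15)&(hs[...,1]>100)&(V>120))*255
    rep("orange",cv2.findNonZero(org),.020)
    return g
E
python3 - <<'E'
from rec import *
p=cv2.imread("pics/top0.png");d=np.load("top.npy");receptacle(p,d)
h=cv2.cvtColor(p,cv2.COLOR_BGR2HSV);print("plug hsv",h[298,355],h[290,340],h[310,355])
m=np.zeros(d.shape,bool);m[275:322,330:382]=((h[...,0]<15)|(h[...,0]>170))[275:322,330:382]&(h[...,1]>70)[275:322,330:382]
P,uv=cloud("top",d,m);print(len(P))
for a,b in((.06,.08),(.005,.02)):
    q=P[(P[:,2]>a)&(P[:,2]<b)]; print(a,len(q),cv2.minAreaRect(np.float32(q[:,:2]*1000)),np.median(q[:,2]))
q=P[P[:,2]>.06];print(q[:,:2].min(0),q[:,:2].max(0))
E
```

```text
black outer [ 517.7 -131.1] [70.3 92.5] 25.9
hole [ 520.1 -135.2] [45.1 56. ] 25.4
orange [ 520.6 -134. ] [36.9 33.5] 25.9
plug hsv [  8  84 100] [  9  95 110] [  8  40 102]
562
0.06 284 ((377.7496032714844, -349.8750915527344), (19.707998275756836, 54.279869079589844), 2.923748016357422) 0.0706244183897029
0.005 177 ((379.06011962890625, -350.4094543457031), (45.440670013427734, 58.80108642578125), 3.026179313659668) 0.016315936743485082
[ 0.3669867  -0.37664056] [ 0.38808422 -0.32245581]
```

The rows are not in the units I measure in: shifts go in shares of 0.25 m and turns go in shares of 2 rad. I convert before sending: 196 mm / 250 = 0.784, -73.3 mm / 250 = -0.2932, -1.192 rad / 2 = -0.596.

arm_command(
  plan=[
    [[0.16,-0.06,0.02,0,0,-0.06,-0.06],[0.32,-0.12,0.06,0,0,-0.13,-0.06],[0.46,-0.172,0.1,0,0,-0.2,-0.06],[0.58,-0.216,0.14,0,0,-0.27,-0.06],[0.68,-0.252,0.18,0,0,-0.34,-0.06],[0.74,-0.276,0.22,0,0,-0.41,-0.06],[0.784,-0.2932,0.26,0,0,-0.48,-0.06],[0.784,-0.2932,0.3,0,0,-0.55,-0.06],[0.784,-0.2932,0.32,0,0,-0.596,-0.06],[0.784,-0.2932,0.32,0,0,-0.596,-0.06],[0.784,-0.2932,0.32,0,0,-0.596,-0.06]],
  ],
  squeeze=40,
)

```text
time_s: 1.2
ee_pos: [0.3771, -0.3513, 0.1255]
eef_rot: [-3.141, -0.0, 1.62]
force: [-1.0, 0.7, 0.5]
grip_width: 0.0499
grip_force: 0.0
```

Converted, 77 mm / 250 = 0.308, 70 mm / 250 = 0.28.

arm_command(
  plan=[
    [[0,0,0.08,0,0,0,-0.06],[0,0,0.16,0,0,0,-0.06],[0,0,0.232,0,0,0,-0.06],[0,0,0.28,0,0,0,-0.06],[0,0,0.308,0,0,0,-0.06],[0,0,0.308,0,0,0,-0.06],[0,0,0.308,0,0,0,0.3],[0,0,0.308,0,0,0,0.5],[0,0,0.308,0,0,0,1],[0,0,0.308,0,0,0,1],[0,0,0.308,0,0,0,1],[0,0,0.308,0,0,0,1]],
  ],
  squeeze=40,
)

```text
time_s: 2.4
ee_pos: [0.3774, -0.3514, 0.0487]
eef_rot: [3.141, 0.0, 1.623]
force: [1.3, 0.6, 2.2]
grip_width: 0.0196
grip_force: 40.0
```

Converted, 209 mm / 250 = 0.836, 200 mm / 250 = 0.8, -0.398 rad / 2 = -0.199.

arm_command(
  plan=[
    [[0,0,-0.06,0,0,0,1],[0,0,-0.16,0,0,0,1],[0,0,-0.28,0,0,0,1],[0,0,-0.36,0,0,0,1],[0.12,0.08,-0.38,0,0,-0.03,1],[0.28,0.2,-0.38,0,0,-0.07,1],[0.44,0.32,-0.38,0,0,-0.11,1],[0.6,0.44,-0.38,0,0,-0.15,1],[0.72,0.528,-0.38,0,0,-0.18,1],[0.8,0.588,-0.38,0,0,-0.199,1],[0.836,0.616,-0.38,0,0,-0.199,1],[0.836,0.616,-0.38,0,0,-0.199,1]],
  ],
)

```text
time_s: 3.6
ee_pos: [0.5202, -0.1339, 0.1431]
eef_rot: [-3.141, -0.001, 2.021]
force: [-0.4, 0.3, -2.7]
grip_width: 0.0192
grip_force: 40.0
```

```bash
python3 - <<'E'
from h import *
print(ctrl.get_obs()['ee_pos'],ctrl.get_obs()['force'])
out=[]
for n,c in(("scene",(190,140,350,300)),("top",(190,170,350,330))):
    p,d=cams.camera(n);cv2.imwrite(f"pics/{n}1.png",p);np.save(f"{n}1.npy",d);out.append(cv2.resize(p[c[1]:c[3],c[0]:c[2]],(400,400),interpolation=cv2.INTER_CUBIC))
cv2.imwrite("pics/c1.png",np.hstack(out))
E
```

```text
[ 0.5201926  -0.13393931  0.14307396] [-0.36097556  0.28980321 -2.72819604]
```

View pics/c1.png

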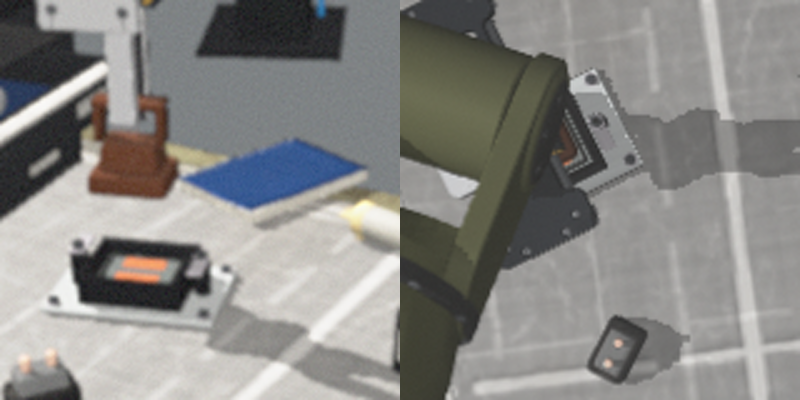

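The held plug (left crop 135,150) is upright and above the empty receptacle (143,275), both clear in the scene view. I measure both in that one view.

```bash
python3 - <<'E'
from h import *
c=np.array([.5202,-.1339]);a=.45;R=np.array([[np.cos(a),np.sin(a)],[-np.sin(a),np.cos(a)]]) # world->rec axes
def fr(w): return (w[:,:2]-c)@R.T*1000
p=cv2.imread("pics/scene1.png");d=np.load("scene1.npy");h=cv2.cvtColor(p,cv2.COLOR_BGR2HSV)
m=np.zeros(d.shape,bool);m[170:222,220:265]=(((h[...,0]<15)|(h[...,0]>170))&(h[...,1]>90))[170:222,220:265]
P,uv=cloud("scene",d,m);print(len(P),np.percentile(P[:,2],[1,99]))
zo=.1431-.048
for lo,hi in((.062,.075),(.036,.0415),(.002,.0155),(.015,.018)):
    q=P[(P[:,2]-zo>lo)&(P[:,2]-zo<hi)];f=fr(q);print("plug",lo,len(f),np.percentile(f,[1,99],axis=0).round(1).tolist(),np.median(q[:,2])-zo)
# receptacle: orange bars on contact block top z=.02
m=np.zeros(d.shape,bool);m[235:260,225:270]=((h[...,0]<15)&(h[...,1]>110)&(h[...,2]>120))[235:260,225:270]
v,u=np.nonzero(m);f=fr(plane("scene",np.c_[u,v],.02));print("orange scene",len(f),cv2.minAreaRect(np.float32(f)),f.min(0),f.max(0)); print(np.median(cloud("scene",d,m)[0][:,2]))
p0=cv2.imread("pics/top0.png");h0=cv2.cvtColor(p0,cv2.COLOR_BGR2HSV)
m=np.zeros(d.shape,bool);m[200:260,215:285]=((h0[...,0]<15)&(h0[...,1]>100)&(h0[...,2]>120))[200:260,215:285]
v,u=np.nonzero(m);f=fr(plane("top",np.c_[u,v],.02));print("orange top",len(f),f.min(0),f.max(0),cv2.minAreaRect(np.float32(f)))
# aluminium flange top / rim from depth
for n,dd,b in(("scene",d,(200,225,290,275)),("top",np.load("top.npy"),(200,190,300,275))):
    m=np.zeros(d.shape,bool);m[b[1]:b[3],b[0]:b[2]]=1
    P,_=cloud(n,dd,m);f=fr(P)
    k=(abs(f[:,0])<45)&(abs(f[:,1])<41)&(P[:,2]>.0275)&(P[:,2]<.033);print(n,"rim",k.sum(),np.percentile(f[k],[1,99],axis=0).round(1).tolist())
    k=(abs(f[:,0])<60)&(abs(f[:,1])<80)&(P[:,2]>.004)&(P[:,2]<.009);print(n,"flange",k.sum(),cv2.minAreaRect(np.float32(f[k])))
E
```

```text
848 [0.09838845 0.16666032]
plug 0.062 84 [[-11.0, -28.3], [3.7, 25.6]] 0.06933682682177321
plug 0.036 127 [[-15.5, -25.3], [8.4, 22.1]] 0.03834285794493149
plug 0.002 232 [[-25.7, -31.0], [7.9, 26.4]] 0.010481287855150803
plug 0.015 96 [[-23.6, -29.7], [18.8, 25.1]] 0.016233584958531513
orange scene 115 ((5.411770820617676, 0.4277763366699219), (39.75066375732422, 32.96352767944336), 2.2856605052948) [-14.48129717 -16.73211017] [25.65098074 16.34239149]
0.02142593956026634
orange top 202 [-17.59488988 -16.17806686] [18.23657586 15.94813953] ((0.31926918029785156, -0.12165451049804688), (35.881649017333984, 31.90858268737793), 0.3897465169429779)
scene rim 314 [[-35.9, -40.4], [36.8, 39.6]]
scene flange 594 ((-2.168651580810547, -1.5503005981445312), (92.61286926269531, 138.02574157714844), 2.21640682220459)
top rim 393 [[-34.9, -40.4], [35.1, 40.8]]
top flange 837 ((0.0533599853515625, -1.02825927734375), (118.90158081054688, 155.2727508544922), 0.08755052834749222)
```

Converted, 57 mm / 250 = 0.228, 53 mm / 250 = 0.212.

arm_command(
  plan=[
    [[0,0,0.06,0,0,0,1],[0,0,0.128,0,0,0,1],[0,0,0.18,0,0,0,1],[0,0,0.212,0,0,0,1],[0,0,0.228,0,0,0,1],[0,0,0.228,0,0,0,1]],
  ],
)

```text
time_s: 4.3
ee_pos: [0.52, -0.1348, 0.0863]
eef_rot: [-3.141, -0.0, 2.02]
force: [-0.1, -0.8, -1.2]
grip_width: 0.0195
grip_force: 40.0
```

```bash
python3 - <<'E'
from h import *
o=ctrl.get_obs();e=o['ee_pos'];print(e,o['force'])
p,d=cams.camera("scene");cv2.imwrite("pics/s2.png",p);cv2.imwrite("pics/s2c.png",cv2.resize(p[170:290,180:320],(700,600),interpolation=cv2.INTER_CUBIC))
a=.45;R=np.array([[np.cos(a),np.sin(a)],[-np.sin(a),np.cos(a)]])
h=cv2.cvtColor(p,cv2.COLOR_BGR2HSV);m=np.zeros(d.shape,bool);m[190:262,215:275]=(((h[...,0]<15)|(h[...,0]>170))&(h[...,1]>90)&(h[...,2]<140))[190:262,215:275]
P,_=cloud("scene",d,m);f=(P[:,:2]-e[:2])@R.T*1000;z=P[:,2]-(e[2]-.048)
for lo,hi in((.067,.075),(.036,.0415),(.002,.0155),(.015,.018)):
    k=(z>lo)&(z<hi);print(lo,k.sum(),np.percentile(f[k],[2,98],axis=0).round(1).tolist(),np.median(z[k]))
k=(z>.067)&(z<.075);print(cv2.minAreaRect(np.float32(f[k])))
E
```

```text
[ 0.51996389 -0.13479045  0.08629   ] [-0.07840972 -0.83853974 -1.1692145 ]
0.067 44 [[-10.2, -26.4], [3.4, 22.4]] 0.06982586825797081
0.036 121 [[-15.1, -23.2], [5.8, 22.0]] 0.03804862241085881
0.002 233 [[-25.0, -30.9], [5.4, 25.8]] 0.00962003083074768
0.015 88 [[-24.1, -29.8], [13.3, 22.1]] 0.01619698742275598
((-0.9685096740722656, -1.9217205047607422), (49.26778030395508, 19.90522575378418), 87.00906372070312)
```

View pics/s2c.png

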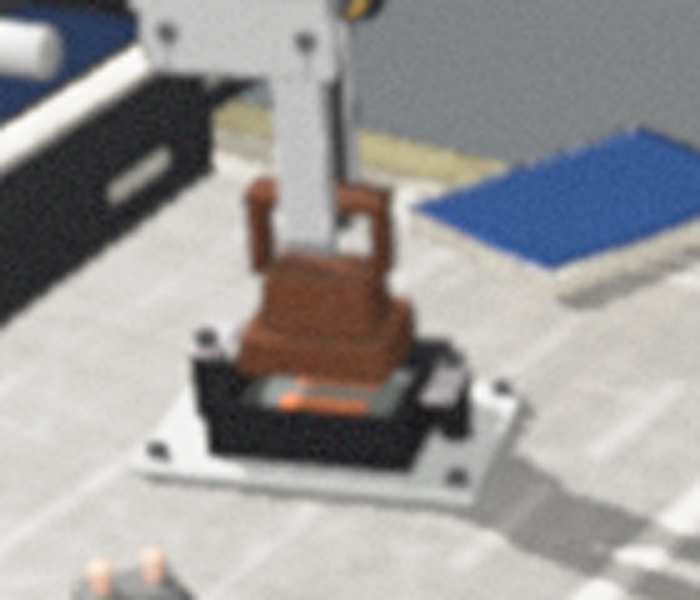

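Converted, 10 mm / 250 = 0.04, 9 mm / 250 = 0.036.

arm_command(
  plan=[
    [[0,0,0.008,0,0,0,1],[0,0,0.016,0,0,0,1],[0,0,0.024,0,0,0,1],[0,0,0.032,0,0,0,1],[0,0,0.036,0,0,0,1],[0,0,0.04,0,0,0,1],[0,0,0.04,0,0,0,1]],
  ],
)

```text
time_s: 5.05
ee_pos: [0.52, -0.1345, 0.0763]
eef_rot: [-3.141, -0.0, 2.021]
force: [-0.6, 0.6, -2.6]
grip_width: 0.0195
grip_force: 40.0
```

Converted, 4.8 mm / 250 = 0.0192, 4.2 mm / 250 = 0.0168.

arm_command(
  plan=[
    [[0,0,0.0028,0,0,0,1],[0,0,0.0056,0,0,0,1],[0,0,0.0084,0,0,0,1],[0,0,0.0112,0,0,0,1],[0,0,0.014,0,0,0,1],[0,0,0.0168,0,0,0,1],[0,0,0.0192,0,0,0,1],[0,0,0.0192,0,0,0,1]],
  ],
)

```text
time_s: 5.85
ee_pos: [0.52, -0.1346, 0.0716]
eef_rot: [-3.141, -0.0, 2.021]
force: [0.5, 0.4, -1.8]
grip_width: 0.0192
grip_force: 40.0
```

Converted, 6.2 mm / 250 = 0.0248, 5.6 mm / 250 = 0.0224.

arm_command(
  plan=[
    [[0,0,0.0028,0,0,0,1],[0,0,0.0056,0,0,0,1],[0,0,0.0084,0,0,0,1],[0,0,0.0112,0,0,0,1],[0,0,0.014,0,0,0,1],[0,0,0.0168,0,0,0,1],[0,0,0.0196,0,0,0,1],[0,0,0.0224,0,0,0,1],[0,0,0.0248,0,0,0,1],[0,0,0.0248,0,0,0,1]],
  ],
)

```text
time_s: 6.85
ee_pos: [0.5204, -0.1346, 0.0659]
eef_rot: [3.141, 0.001, 2.021]
force: [0.0, 2.0, 6.4]
grip_width: 0.0192
grip_force: 40.0
```

arm_command(
  plan=[
    [[0,0,0.002,0,0,0,1],[0,0,0.004,0,0,0,1],[0,0,0.006,0,0,0,1],[0,0,0.008,0,0,0,1],[0,0,0.01,0,0,0,1],[0,0,0.012,0,0,0,1],[0,0,0.0136,0,0,0,1],[0,0,0.0136,0,0,0,1],[0,0,0.0136,0,0,0,1],[0,0,0.0136,0,0,0,1]],
  ],
)

```text
time_s: 7.85
ee_pos: [0.5207, -0.1346, 0.0631]
eef_rot: [3.14, 0.001, 2.021]
force: [-0.9, 3.2, 11.7]
grip_width: 0.019
grip_force: 40.0
```

```bash
python3 - <<'E'
from h import *
F=[]
for k in range(6):
    p,d=cams.camera("scene");o=ctrl.get_obs();F.append(np.r_[o['force'],o['ee_pos'],o['grip_force']])
print(np.mean(F,0).round(4),np.std(F,0).round(4),o['eef_rot'])
cv2.imwrite("pics/s3c.png",cv2.resize(p[180:290,190:310],(660,600),interpolation=cv2.INTER_CUBIC))
h=cv2.cvtColor(p,cv2.COLOR_BGR2HSV);m=np.zeros(d.shape,bool);m[190:265,215:275]=(((h[...,0]<15)|(h[...,0]>170))&(h[...,1]>90))[190:265,215:275]
P,_=cloud("scene",d,m);z=P[:,2];print(np.median(z[(z>.075)]),np.median(z[(z>.049)&(z<.055)]),np.median(z[(z>.026)&(z<.034)]))
E
```

```text
[-1.1807  2.3935 11.9644  0.5207 -0.1346  0.0631 40.001 ] [0.2612 0.4552 0.6714 0.     0.     0.     0.    ] [3.14016612e+00 1.07585505e-03 2.02089620e+00]
0.08455817200248056 0.05285174649353008 0.030547577118638425
```

View pics/s3c.png

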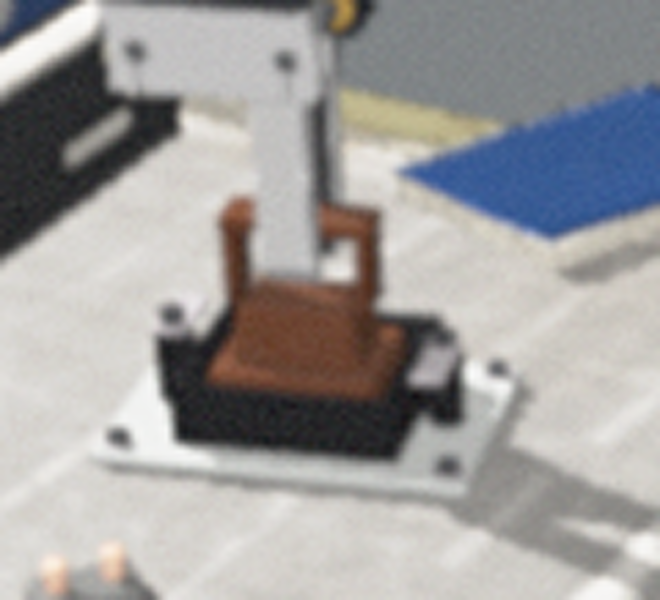

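The plug is seated with its flange flush with the rim, and the spring force is about 14.5 N. Now I hold it there.

arm_command(
  plan=[
    [[0,0,0,0,0,0,1],[0,0,0,0,0,0,1],[0,0,0,0,0,0,1],[0,0,0,0,0,0,1],[0,0,0,0,0,0,1],[0,0,0,0,0,0,1],[0,0,0,0,0,0,1],[0,0,0,0,0,0,1],[0,0,0,0,0,0,1],[0,0,0,0,0,0,1],[0,0,0,0,0,0,1],[0,0,0,0,0,0,1]],
  ],
)

```text
time_s: 9.35
ee_pos: [0.5207, -0.1346, 0.0631]
eef_rot: [3.14, 0.001, 2.021]
force: [-1.4, 2.9, 11.8]
grip_width: 0.0197
grip_force: 40.0
```

arm_command(
  plan=[
    [[0,0,0,0,0,0,1],[0,0,0,0,0,0,1],[0,0,0,0,0,0,1],[0,0,0,0,0,0,1],[0,0,0,0,0,0,1],[0,0,0,0,0,0,1],[0,0,0,0,0,0,1],[0,0,0,0,0,0,1],[0,0,0,0,0,0,1],[0,0,0,0,0,0,1],[0,0,0,0,0,0,1],[0,0,0,0,0,0,1]],
  ],
)

```text
time_s: 10.55
ee_pos: [0.5207, -0.1346, 0.063]
eef_rot: [3.14, 0.001, 2.021]
force: [-1.9, 3.0, 11.7]
grip_width: 0.0194
grip_force: 40.0
```

arm_command(
  plan=[
    [[0,0,0,0,0,0,1],[0,0,0,0,0,0,1],[0,0,0,0,0,0,1],[0,0,0,0,0,0,1],[0,0,0,0,0,0,1],[0,0,0,0,0,0,1]],
  ],
)

```text
time_s: 11.15
ee_pos: [0.5207, -0.1346, 0.0631]
eef_rot: [3.14, 0.001, 2.021]
force: [-1.4, 3.1, 12.2]
grip_width: 0.0192
grip_force: 40.0
```

```bash
python3 -c "
from station import ctrl
print(ctrl.hand_in())"
```

```text
the job is handed in; nothing more can be done
None
```

I handed the job in with the rust-orange plug seated flush in the receptacle and the gripper still holding and pressing it; the press measured about 14–15 N and had been steady for over 3 s, but no verdict came back.

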